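# Shim the short foot of the ultrasonic bath by feel

## Task

The ultrasonic bath rocks because the foot at its front left corner stops short of the table. Use the three packing shims as feelers: slide one gently in under that foot from the bath's left side - if it jams it is too thick, if it slides free it is too thin, and one that goes in with a drag fits. Leave the one that fits there, flat on the table and centred under the foot so that the foot bears on it, the other shims lying flat on the table clear of that foot; do not force a shim that will not go, shove the bath or disturb the other things.

Things in the scene. Friction and masses are not known exactly. Their poses are not given: they have to be found in the camera images.
- bath: white ultrasonic bath, grey lid, 140 (x) x 190 (y) x 120 mm high, about 4 to 5.6 kg, loose. Origin at table level under its centre; -x is its front (control panel), +y its left, z up. Casing starts 18 mm above the table, on rubber feet 20 mm across at x +-48, y +-72 mm. The front-left foot is short; the bath stands firmly on the other three. Slides if pushed with over about 20 N.
- short_foot (a point): table point right below the axis of the short front-left foot, 23 mm in from the bath's left side face; axes as the bath's. Its flat underside hangs 2.2 to 8.8 mm above the table, different each time, not measured. It is sprung: lifting it takes 2 N, and 1.5 N more per mm. Sliding friction is about 0.6. Shims go in from the bath's left, along bath -y.
- shim_thin: thin shim (one code hole): flat grey blade 4.5 mm thick, 28 wide. Origin on the underside below the upright finger grip (10 mm thick in y, 34 long in x, top 36 mm up); x to the nose, z up. Nose at x +104, tail at -44 mm. The last 14 mm slope down 2.5 mm to a nose 2.0 mm high: it enters gaps down to that height, jams at lower ones, is loose in gaps over 4.5. 45 g.
- shim_thin_seat (a point): point on the underside of the thin shim's blade at x +80 mm, 24 mm behind the nose: right below the foot's axis when the shim is home. Axes as the shim's.
- shim_middle: middle shim (two code holes): flat grey blade 7.0 mm thick, 28 wide. Origin on the underside below the upright finger grip (10 mm thick in y, 34 long in x, top 36 mm up); x to the nose, z up. Nose at x +104, tail at -44 mm. The last 14 mm slope down 2.5 mm to a nose 4.5 mm high: it enters gaps down to that height, jams at lower ones, is loose in gaps over 7.0. 45 g.
- shim_middle_seat (a point): point on the underside of the middle shim's blade at x +80 mm, 24 mm behind the nose: right below the foot's axis when the shim is home. Axes as the shim's.
- shim_thick: thick shim (three code holes): flat grey blade 9.5 mm thick, 28 wide. Origin on the underside below the upright finger grip (10 mm thick in y, 34 long in x, top 36 mm up); x to the nose, z up. Nose at x +104, tail at -44 mm. The last 14 mm slope down 2.5 mm to a nose 7.0 mm high: it enters gaps down to that height, jams at lower ones, is loose in gaps over 9.5. 45 g.
- shim_thick_seat (a point): point on the underside of the thick shim's blade at x +80 mm, 24 mm behind the nose: right below the foot's axis when the shim is home. Axes as the shim's.
- vial_yellow_cap: white glass vial with yellow cap, 30 x 29 x 54 mm; origin at the centre of its underside. A bystander: leave it alone.
- vial_blue_cap: brown glass vial with blue cap, 26 x 25 x 42 mm; origin at the centre of its underside. A bystander: leave it alone.
- gallipot: small steel gallipot, 64 mm across, 36 mm high; origin at the centre of its underside. A bystander: leave it alone.
- handpiece: steel handpiece with a black band, lying, 148 x 21 x 21 mm; origin at the centre of its underside. A bystander: leave it alone.

How it is judged:
By the outcome, as a careful person would: the job done as asked, in the order asked, and still so for the second after the job is handed in, with the robot touching nothing.
It also fails if it takes over 72 s, if anything falls off the work surface, if the arm or the gripper's body presses on something with over 40 N, if the wrist force passes 120 N, or if a joint passes its speed limit or range.

## Robot

A 6-joint arm with a two-finger parallel gripper is mounted at the origin on a cart in front of the work surface, level with it; the furniture and walls round the work are solid. World frame = base frame: x ahead of the robot, y to its left, z up, the work surface at z = 0. Lengths are in mm, angles in rad, forces in N, time in s.
With the tool pointing down it reaches from about 275 to 750 mm from the base axis. Payload 10.2 kg.
Tool frame: the origin (TCP) lies on the centre line of the jaws, within the pads' length; the fingertips stand 17 mm ahead of it and the grasp point (between the pads) lies 2 mm behind it (ctrl.tip_extent is the distance from the TCP to the fingertips, in mm); z points along the fingers, y is the line along which they close (so a half turn about z gives the same grasp; the last joint's range is limited). The gripper opens to 85 mm and grips with 20 to 120 N. Pads are 22 mm wide; open, the fingers measure 114 mm over their backs; the gripper's body (76 mm by 85 mm) begins 54 mm behind the grasp point. The pads swing forward as they close: fully open they stand 13 mm farther back than shut.
Start: joints at [1.088, 0.313, 1.498, -0, 1.331, -0.223], TCP at [134.879, 507.385, 248.294] pointing down, gripper open.
Joint ranges: [-2.94, 2.94], [-0.97, 2.17], [0.19, 2.56], [-1.23, 4.37], [0.02, 3.11], [-2.88, 2.88]. Speed limits (rad/s): [2.39, 2.39, 3.01, 3.14, 3.14, 3.14].

## Interface

Orientations are given as a unit quaternion [w, x, y, z].
In Python, from rig import sensors, capture, ctrl, cut_out, place_of gives the robot as it stands.
- The arm moves only by the shell command python3 -m jog 'ROWS' [FORCE]. ROWS is JSON, a list of rows, each a list of 3 entries, a list of its own where there are three numbers: the shift along the world's x, y, z in mm, then the turn, a rotation vector about the world's x, y, z in degrees, then the closure, from 0 (fully open) to 1 (shut). A call has exactly 8 rows; each row is the pose to reach, as a shift and turn from the pose commanded when the call began; what a row does not reach only later rows make up. A row lasts 1/12 s, in which the tool goes at most 41.7 mm and 7.16 degrees, less where a joint would pass 70% of its speed; a pose out of reach is approached as far as the arm can. A call with a gripper value outside its range is refused whole. The fingers move at their own pace and stop on an object; FORCE is the grip in N (left out, the last holds). Time passes only in rows, so rows that repeat a pose let the fingers close, or fill a call up. It gives the time, the measured TCP pose, the force and the opening at its end, in the units of the state.
- sensors.sense(): the state, without advancing time (a new reading comes with each control period).
- capture(name): name is "side" or "top" or "wrist"; returns a dict with "color" (480x640x3 uint8, blue, green, red), "z_map" (480x640 float32, mm along the optical axis (not along the pixel's ray), 0 where there is no reading), "camera_matrix" (3x3 intrinsics, pixels), "k1" (the pictures are not rectified: a ray, as slopes to the right and down, at radius r is drawn at 1 + k1 r^2 times it, then the intrinsics apply), "R" (3x3) and "t" (3): a world point X has camera coordinates R X + t. Camera axes: x right, y down, z forward; pixel columns grow to the right and rows downward; lengths in mm; the calibration is good to about 2 mm. A picture is of the moment at which its call begins.
- ctrl.finish_job(): hands the job in, once; it reports no verdict.
Trained networks look in a picture, given as the dict that the camera call returned (one of the last four; its "shot" number tells which), for a name from the list of things; names that differ only in an ending like _2 or _b are one class to them, and where a whole thing is asked for, a point or a joint stands for the part that bears it (a point fixed in the world has none). Each returns a list of dicts, best first, with "p" (0 to 1); they miss things now and then, are a little off and sometimes report something else, mostly with a low value. They report only what shows in the picture. A call takes as long as a camera call.
- cut_out(picture, query): "region" (480x640 bool, what is visible of it) and "box" ([left, top, right, bottom] in pixels, round what is visible of it).
- place_of(picture, query): "centre" ([row, column] in pixels: a listed point, or the origin of a listed thing).
The state is a dict: "time_s": time; "joints": joint angles; "dq": joint speeds; "tau": joint torques, N m; "eef_pos": TCP position; "ee_rot": TCP orientation; "force": force on the tool from outside, world axes, zero at the start; "wrist_torque": the same for the moment, N m; "grip_width": opening from 0.0 (shut) to 1.0 (fully open).
Only numpy, scipy, OpenCV 4.12 (cv2) and the standard library are available. Lean on these libraries where they do the work, as an engineer would, in place of code of your own. Each camera call takes 0.05 s, during which the arm holds its last target. There are 200 camera calls.

## Working session

There is one attempt and no reset: what is moved stays moved. The work goes in short steps, Python scripts to look and compute and a shell command to move; the robot and the scene stay as the last step left them, time stands still between calls to the robot, and variables do not carry over. Pictures are saved under pics/ and viewed, on a budget of 10 in all, crops included, one or two more only if the job needs it, and the job is handed in when it is done.

```bash
ls; mkdir -p pics
cat > h.py <<'E'
import numpy as np, cv2
from rig import sensors, capture, ctrl, cut_out, place_of
def ray(p,u,v):
    K=p["camera_matrix"];x=np.array([(u-K[0,2])/K[0,0],(v-K[1,2])/K[1,1]]);d=x.copy()
    for _ in range(20): d=x/(1+p["k1"]*(d@d))
    return np.array([d[0],d[1],1.])
def onplane(p,u,v,z=0):
    R=np.array(p["R"]);t=np.array(p["t"]);c=-R.T@t;d=R.T@ray(p,u,v)
    return c+d*(z-c[2])/d[2]
def proj(p,X):
    q=np.array(p["R"])@np.array(X)+np.array(p["t"]);s=q[:2]/q[2];s=s*(1+p["k1"]*(s@s));K=p["camera_matrix"]
    return np.array([K[0,0]*s[0]+K[0,2],K[1,1]*s[1]+K[1,2]])
def cloud(p,m):
    R=np.array(p["R"]);t=np.array(p["t"]);o=[]
    for v,u in np.argwhere(m&(p["z_map"]>0)): o.append(R.T@(ray(p,u,v)*p["z_map"][v,u]-t))
    return np.array(o)
E
python3 - <<'E'
from h import *
s=sensors.sense();print(s["time_s"],s["eef_pos"],s["ee_rot"],s["grip_width"])
P={n:capture(n) for n in("side","top")}
for n,p in P.items():
    im=p["color"].copy();print(n,-np.array(p["R"]).T@p["t"])
    for q in["bath","short_foot","shim_thin","shim_thin_seat","shim_middle","shim_middle_seat","shim_thick","shim_thick_seat","vial_yellow_cap","vial_blue_cap","gallipot","handpiece"]:
        r=place_of(p,q)
        for k in r[:2]:
            v,u=k["centre"];print(q,round(k["p"],2),int(u),int(v),onplane(p,u,v,0).round(0))
        if r: 
            v,u=r[0]["centre"];cv2.circle(im,(int(u),int(v)),2,(0,0,255),-1);cv2.putText(im,q[-9:],(int(u)+3,int(v)),0,.35,(0,0,255))
    cv2.imwrite(f"pics/{n}.png",im)
E
```

```text
pics
0.0 [134.7653469  507.17085022 247.73353703] [-2.25833446e-04  1.29541395e-01  9.91573807e-01 -6.00610800e-04] 0.9979288485841872
side [ 156.60143414 -926.62425401  644.86169618]
bath 0.97 370 318 [ 518. -362.    0.]
short_foot 0.91 320 308 [ 457. -306.    0.]
shim_thin 0.58 278 184 [547.  92.   0.]
shim_thin 0.43 233 254 [ 376. -104.    0.]
shim_thin_seat 0.67 298 204 [553.   0.   0.]
shim_middle 0.6 217 189 [419. 131.   0.]
shim_middle_seat 0.69 227 205 [418.  60.   0.]
shim_middle_seat 0.31 367 318 [ 514. -360.    0.]
shim_thick 0.82 247 187 [481. 109.   0.]
shim_thick_seat 0.6 254 205 [470.  36.   0.]
vial_yellow_cap 0.68 351 205 [649. -55.   0.]
vial_yellow_cap 0.56 318 311 [ 451. -310.    0.]
vial_blue_cap 0.61 334 199 [629. -19.   0.]
gallipot 0.91 332 188 [645.  26.   0.]
handpiece 0.7 231 251 [375. -96.   0.]
handpiece 0.51 368 321 [ 513. -365.    0.]
top [ 411.36896504 -124.68298734 1151.21147308]
bath 0.67 428 252 [ 517. -362.    0.]
shim_thin 0.69 224 233 [548.  91.   0.]
shim_thin_seat 0.72 264 234 [549.   3.   0.]
shim_middle 0.72 201 294 [413. 136.   0.]
shim_middle 0.32 228 234 [547.  83.   0.]
shim_thick 0.78 208 264 [480. 126.   0.]
shim_thick_seat 0.64 240 269 [469.  53.   0.]
vial_yellow_cap 0.68 296 190 [650. -65.   0.]
vial_blue_cap 0.59 278 200 [627. -26.   0.]
vial_blue_cap 0.44 263 236 [545.   5.   0.]
gallipot 0.83 254 194 [639.  28.   0.]
gallipot 0.31 303 316 [370. -89.   0.]
handpiece 0.9 303 316 [371. -89.   0.]
```

View pics/top.png

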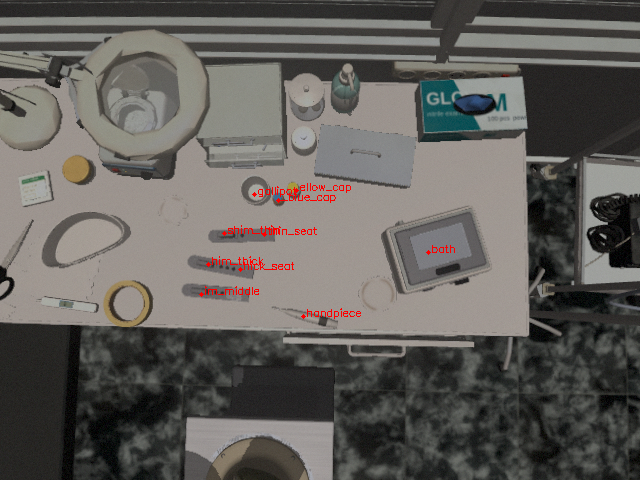

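View pics/side.png

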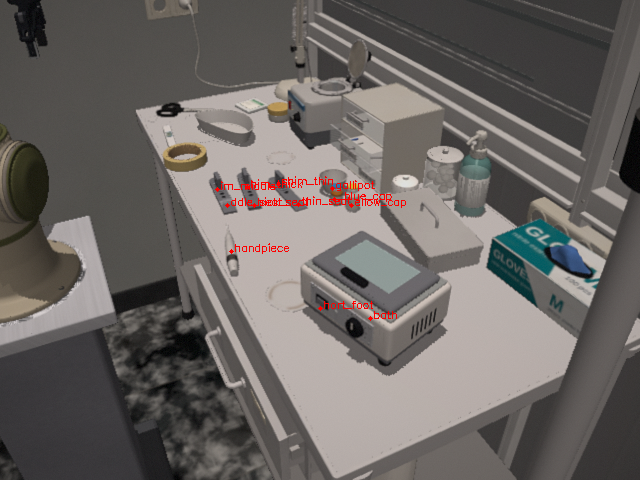

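The top view shows the bath at (435,250) with its left face toward the shims, which lie at (240,235), (225,265) and (215,292) with noses toward the bath. The side view agrees. Next I'll work out the metric poses.

Run:
```python
from h import *
P={n:capture(n) for n in("top","side")}
p=P["top"]
for n,p in P.items():
    r=cut_out(p,"bath")[0];c=cloud(p,r["region"])
    for lo in(60,90,105):
        q=c[(c[:,2]>lo)&(c[:,2]<130)];print(n,"bath",lo,len(q),cv2.minAreaRect(q[:,:2].astype(np.float32)),q[:,2].max())
p=P["top"]
for s in("thin","middle","thick"):
    for k in cut_out(p,"shim_"+s)[:2]:
        c=cloud(p,k["region"]);print(s,round(k["p"],2),k["box"],len(c),np.percentile(c[:,2],[5,50,95]).round(1))
        print("  blade",cv2.minAreaRect(c[:,:2].astype(np.float32)))
        g=c[c[:,2]>22]
        if len(g)>4: print("  grip",len(g),g.mean(0).round(1),cv2.minAreaRect(g[:,:2].astype(np.float32)))
im=cv2.resize(p["color"][210:320,170:350],None,fx=4,fy=4,interpolation=cv2.INTER_CUBIC);cv2.imwrite("pics/shims.png",im)
```

```text
top bath 60 6487 ((511.5240173339844, -362.859375), (151.06785583496094, 189.68338012695312), 16.776208877563477) 124.8088960317314
top bath 90 6158 ((516.04443359375, -361.59521484375), (139.58267211914062, 189.56573486328125), 16.872756958007812) 124.8088960317314
top bath 105 4422 ((516.3339233398438, -360.738525390625), (121.88187408447266, 171.11782836914062), 18.078845977783203) 124.8088960317314
side bath 60 10224 ((508.7103576660156, -368.53369140625), (149.23313903808594, 190.58863830566406), 16.555822372436523) 121.72198157958847
side bath 90 7746 ((514.2711181640625, -367.3225402832031), (136.69094848632812, 188.23631286621094), 16.87705421447754) 121.72198157958847
side bath 105 5304 ((515.755126953125, -365.20367431640625), (113.17268371582031, 164.2873992919922), 17.244731903076172) 121.72198157958847
thin 0.86 [206.2, 226.1, 274.1, 242.4] 835 [ 0.5  4.3 35. ]
  blade ((547.0306396484375, 54.643367767333984), (31.54256820678711, 147.169189453125), 2.637831449508667)
  grip 90 [543.4  84.4  34.1] ((543.2767333984375, 84.97843933105469), (10.660646438598633, 34.3195724487
[... 235 characters left out ...]
97521972656, 137.22909545898438), (34.39035415649414, 10.68535327911377), 82.34818267822266)
middle 0.61 [273.7, 192.6, 283.9, 205.9] 124 [ 9.9 39.4 44.7]
  blade ((624.2565307617188, -26.0595703125), (23.04314613342285, 23.265565872192383), 48.8494873046875)
  grip 103 [623.8 -27.   37.8] ((625.3204956054688, -26.287429809570312), (23.283592224121094, 22.242778778076172), 38.42926025390625)
thick 0.82 [186.8, 256.6, 256.9, 278.3] 889 [ 2.3  9.2 35. ]
  blade ((475.2188415527344, 100.28272247314453), (153.23886108398438, 31.464237213134766), 81.58338165283203)
  grip 82 [479.6 126.5  34.9] ((479.88702392578125, 127.56267547607422), (35.033016204833984, 10.815323829650879), 82.00594329833984)
```

View pics/shims.png

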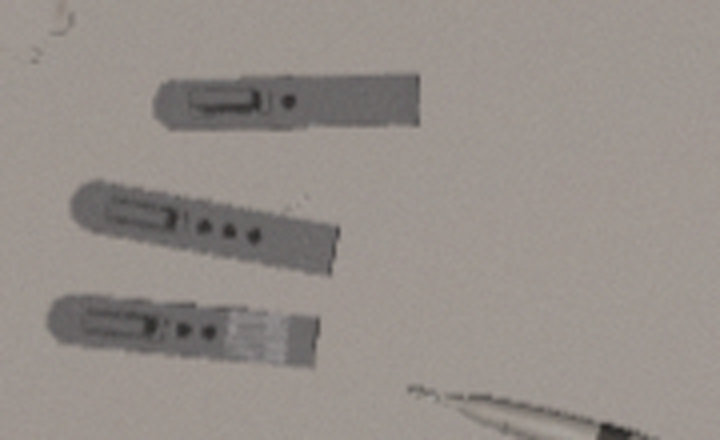

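```bash
python3 -m jog '[[[36,-46,0],[0,0,-7],0],[[72,-92,0],[0,0,-14],0],[[107,-139,0],[0,0,-21],0],[[143,-185,0],[0,0,-28],0],[[179,-231,0],[0,0,-35],0],[[214,-278,0],[0,0,-42],0],[[250,-320,0],[0,0,-49],0],[[268,-345,-20],[0,0,-55],0]]'
python3 -m jog '[[[8,-10,-20],[0,0,-7],0],[[18,-26,-45],[0,0,-14],0],[[18,-26,-70],[0,0,-21],0],[[18,-26,-78],[0,0,-24],0],[[18,-26,-78],[0,0,-24],0],[[18,-26,-78],[0,0,-24],0],[[18,-26,-78],[0,0,-24],0],[[18,-26,-78],[0,0,-24],0]]'
cat >> h.py <<'E'
def shim(p,name,zt):
    k=cut_out(p,name)[0];c=cloud(p,k["region"])
    b=c[(c[:,2]<zt+5)];g=c[(c[:,2]>28)]
    (cx,cy),(w,h),a=cv2.minAreaRect(b[:,:2].astype(np.float32))
    if w<h:a+=90
    print(name,round(k["p"],2),"blade",round(cx,1),round(cy,1),round(w,1),round(h,1),"ang",round(a,1))
    if len(g)>5:
        (cx,cy),(w,h),a=cv2.minAreaRect(g[:,:2].astype(np.float32))
        print(" grip",round(cx,1),round(cy,1),round(w,1),round(h,1),"ang",round(a if w>h else a+90,1),"z",g[:,2].max().round(1))
E
python3 - <<'E'
from h import *
s=sensors.sense();print(s["time_s"],s["eef_pos"],s["ee_rot"],s["joints"],s["force"])
p=capture("wrist");print(-np.array(p["R"]).T@p["t"]);cv2.imwrite("pics/w1.png",p["color"])
shim(p,"shim_middle",7);print(place_of(p,"shim_middle")[:1],place_of(p,"shim_middle_seat")[:1])
for q in("shim_middle","shim_middle_seat"):
    for k in place_of(p,q)[:1]: print(q,onplane(p,k["centre"][1],k["centre"][0],0))
E
```

```text
time_s: 2.32
eef_pos: [340.2, 242.7, 243.6]
ee_rot: [0.001, 0.575, 0.818, 0.001]
force: [1.3, 1.1, 1.2]
grip_width: 0.997
time_s: 2.98
eef_pos: [357.4, 218.7, 165.6]
ee_rot: [0.0, 0.73, 0.683, 0.001]
force: [0.0, 0.2, -0.5]
grip_width: 1.006
2.9833 [357.39790499 218.67247623 165.55350825] [4.59739911e-04 7.30072764e-01 6.83368703e-01 8.73671199e-04] [2.67816568e-01 1.72627593e-01 1.91347326e+00 3.42803471e-07
 1.05351730e+00 3.33877959e-01] [ 0.04030652  0.16576267 -0.50212441]
[363.65455233 301.307857   290.58355329]
shim_middle 0.95 blade 421.9 106.0 148.8 30.6 ang 86.2
 grip 423.0 136.8 34.7 10.7 ang 86.1 z 37.4
[{'centre': [304.1, 393.2], 'p': 0.77}] [{'centre': [383.2, 390.6], 'p': 0.94}]
shim_middle [421.46148663 139.60137172   0.        ]
shim_middle_seat [419.26855596  56.09242233   0.        ]
```

View pics/w1.png

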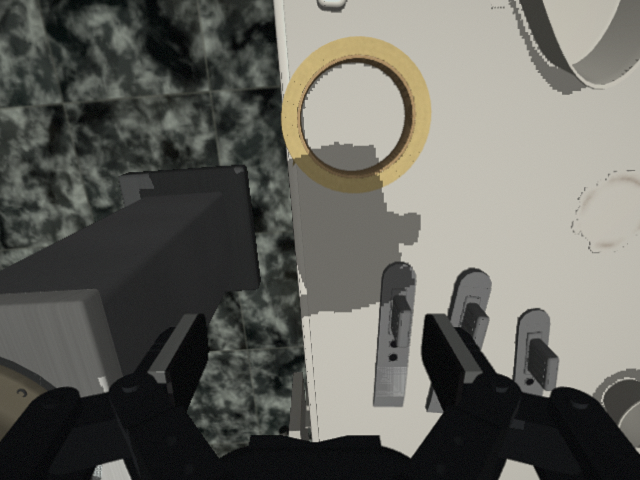

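The view shows the middle shim at (395,330), between the jaws' line and the thick one. Its heading already matches the tool. I'll approach with the jaws half closed so they clear the thick shim's grip.

```bash
python3 -m jog '[[[20,-25,0],[0,0,0],0.5],[[40,-50,0],[0,0,0],0.5],[[60,-75,-10],[0,0,0],0.5],[[65,-82,-40],[0,0,0],0.5],[[65,-82,-70],[0,0,0],0.5],[[65,-82,-80],[0,0,0],0.5],[[65,-82,-80],[0,0,0],0.5],[[65,-82,-80],[0,0,0],0.5]]' 40
python3 - <<'E'
from h import *
s=sensors.sense();print(s["time_s"],s["eef_pos"],s["ee_rot"],s["grip_width"],s["force"])
p=capture("wrist");cv2.imwrite("pics/w2.png",p["color"]);shim(p,"shim_middle",7)
E
```

```text
time_s: 3.95
eef_pos: [422.1, 136.4, 84.8]
ee_rot: [-0.0, 0.731, 0.683, -0.0]
force: [0.7, -0.4, 0.1]
grip_width: 0.5
3.95 [422.10738513 136.4054896   84.79263211] [-1.30779054e-04  7.30618284e-01  6.82786118e-01 -1.48369441e-04] 0.5000037567716603 [ 0.68155228 -0.43987173  0.11012848]
shim_middle 0.77 blade 421.2 105.6 149.1 29.8 ang 86.0
 grip 423.2 136.9 33.5 10.7 ang 86.4 z 37.2
```

View pics/w2.png

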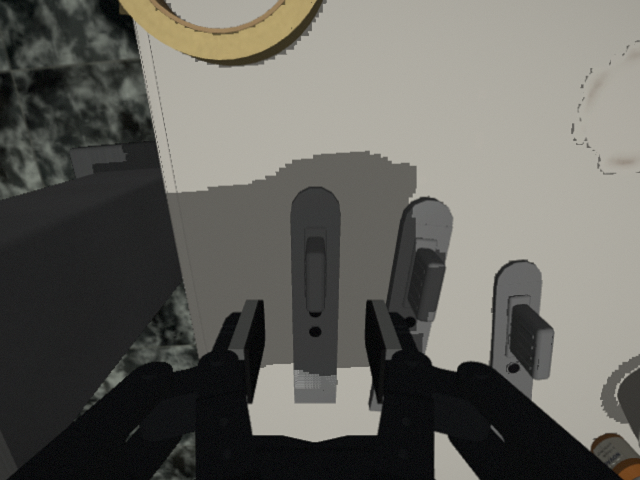

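The shim's grip at (315,275) is centred between the jaws, and the right finger clears the thick grip at (430,280). Descend, close, lift.

```bash
python3 -m jog '[[[0,0,-20],[0,0,0],0.5],[[0,0,-40],[0,0,0],0.5],[[0,0,-58],[0,0,0],0.5],[[0,0,-58],[0,0,0],0.5],[[0,0,-58],[0,0,0],0.9],[[0,0,-58],[0,0,0],1],[[0,0,-58],[0,0,0],1],[[0,0,-58],[0,0,0],1]]' 40
python3 -m jog '[[[0,0,0],[0,0,0],1],[[0,0,0],[0,0,0],1],[[0,0,5],[0,0,0],1],[[0,0,20],[0,0,0],1],[[0,0,40],[0,0,0],1],[[0,0,60],[0,0,0],1],[[0,0,60],[0,0,0],1],[[0,0,60],[0,0,0],1]]' 60
python3 - <<'E'
from h import *
C=np.array([516,-362.]);a=np.radians(16.8);R=np.array([[np.cos(a),-np.sin(a)],[np.sin(a),np.cos(a)]])
for y in(72,152,200,210,240):print(y,C+R@[-48,y])
E
```

```text
time_s: 4.72
eef_pos: [423.0, 136.5, 28.1]
ee_rot: [0.001, 0.731, 0.683, 0.001]
force: [-0.7, 0.6, 8.5]
grip_width: 0.106
time_s: 5.38
eef_pos: [422.5, 136.4, 87.6]
ee_rot: [0.001, 0.731, 0.683, 0.001]
force: [1.1, -0.1, -0.1]
grip_width: 0.1
72 [ 449.23837474 -306.94652243]
152 [ 426.11583098 -230.36096263]
200 [ 412.24230473 -184.40962675]
210 [ 409.35198676 -174.83643177]
240 [ 400.68103285 -146.11684685]
```

```bash
python3 -m jog '[[[-3,-35,0],[0,0,3],1],[[-6,-70,0],[0,0,6],1],[[-8,-105,0],[0,0,9],1],[[-11,-140,0],[0,0,12],1],[[-14,-175,0],[0,0,15],1],[[-17,-210,0],[0,0,17],1],[[-20,-245,0],[0,0,19],1],[[-22,-282,0],[0,0,20.7],1]]' 60
python3 -m jog '[[[0,0,0],[0,0,0],1],[[0,0,-20],[0,0,0],1],[[0,0,-35],[0,0,0],1],[[0,0,-50],[0,0,0],1],[[0,0,-50],[0,0,0],1],[[0,0,-50],[0,0,0],1],[[0,0,-50],[0,0,0],1],[[0,0,-50],[0,0,0],1]]' 60
cat >> h.py <<'E'
def rel(p,name,zt,a0=16.8):
    c=cloud(p,cut_out(p,"bath")[0]["region"]);c=c[(c[:,2]>85)&(c[:,2]<130)]
    (cx,cy),(w,h),a=cv2.minAreaRect(c[:,:2].astype(np.float32));print("bath",round(cx,1),round(cy,1),round(w,1),round(h,1),round(a,1))
    k=cut_out(p,name)
    if not k: print("no shim");return
    c2=cloud(p,k[0]["region"]);c2=c2[c2[:,2]<zt]
    t=np.radians(a0);R=np.array([[np.cos(t),-np.sin(t)],[np.sin(t),np.cos(t)]])
    q=(c2[:,:2]-[cx,cy])@R
    print("shim p",round(k[0]["p"],2),"in bath frame x",np.percentile(q[:,0],[2,50,98]).round(1),"y",np.percentile(q[:,1],[1,50,99]).round(1),"z",np.percentile(c2[:,2],[5,50,95]).round(1))
    f=cv2.fitLine(q.astype(np.float32),cv2.DIST_HUBER,0,.01,.01).ravel();print("line slope deg",np.degrees(np.arctan(f[0]/f[1])).round(2), "x at y=95:",(f[2]+(95-f[3])*f[0]/f[1]).round(1))
def look(name,zt,f):
    s=sensors.sense();print(s["time_s"],s["eef_pos"].round(1),s["ee_rot"].round(4),s["grip_width"],s["force"].round(1))
    ims=[]
    for n in("top","side"):
        p=capture(n);print(n)
        try: rel(p,name,zt)
        except Exception as e: print(e)
        for q in("short_foot",name+"_seat"):
            for k in place_of(p,q)[:1]: print(q,round(k["p"],2),np.round(k["centre"]),onplane(p,k["centre"][1],k["centre"][0],0).round(1))
        x=p["color"][200:320,290:450] if n=="top" else p["color"][220:360,220:400]
        ims.append(cv2.resize(x,(780,int(780*x.shape[0]/x.shape[1])),interpolation=cv2.INTER_CUBIC)[:585])
    v=np.hstack([cv2.resize(i,(400,300)) for i in ims]) if f.startswith("t") else ims[1]
    cv2.imwrite("pics/"+f+".png",v)
E
python3 -c "
from h import *
look('shim_middle',14,'tpre')"
```

```text
time_s: 6.05
eef_pos: [398.9, -146.9, 85.9]
ee_rot: [-0.001, 0.595, 0.803, 0.0]
force: [0.9, 1.2, -0.1]
grip_width: 0.109
time_s: 6.72
eef_pos: [400.3, -145.7, 37.3]
ee_rot: [0.001, 0.596, 0.803, 0.0]
force: [-0.2, -0.5, 0.5]
grip_width: 0.099
6.7167 [ 400.3 -145.7   37.3] [6.00e-04 5.96e-01 8.03e-01 0.00e+00] 0.09860128711970584 [-0.2 -0.5  0.5]
top
bath 516.0 -362.6 141.5 191.1 17.0
shim p 0.55 in bath frame x [-65.3 -49.1 -35.6] y [135.3 145.5 176.9] z [-2.2 12.5 13.9]
line slope deg 29.76 x at y=95: -81.7
shim_middle_seat 0.36 [256. 430.] [ 508.9 -364.6    0. ]
side
bath 515.0 -368.5 137.8 187.5 16.6
shim p 0.79 in bath frame x [-61.2 -55.3 -33.8] y [140.2 185.2 282.4] z [ 6.3 12.7 13.9]
line slope deg -4.25 x at y=95: -47.0
short_foot 0.67 [310. 321.] [ 456.4 -308.5    0. ]
shim_middle_seat 0.6 [283. 285.] [ 429.2 -221.6    0. ]
```

View pics/tpre.png

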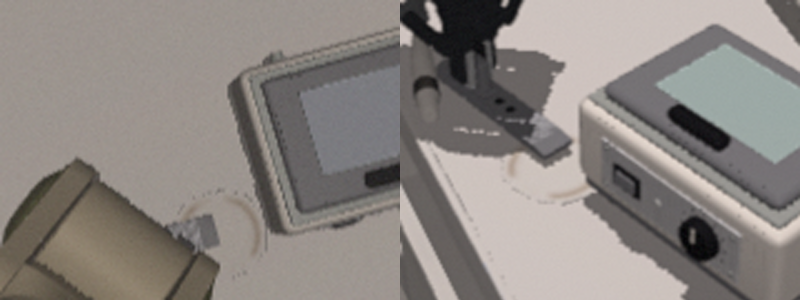

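The left (top) view shows the shim nose at (207,230), pointing at the left face just behind the front corner (280,230). The right (side) view shows the shim level and clear of the bath. I'll check the lateral alignment numerically.

Run:
```python
from h import *
t=np.radians(16.8);R=np.array([[np.cos(t),-np.sin(t)],[np.sin(t),np.cos(t)]])
for n in("top","side"):
    p=capture(n)
    b=cloud(p,cut_out(p,"bath")[0]["region"]);b=b[(b[:,2]>25)&(b[:,2]<130)]
    q=(b[:,:2]-[516,-362])@R
    print(n,"bath edges x",np.percentile(q[:,0],[.5,99.5]).round(1),"y",np.percentile(q[:,1],[.5,99.5]).round(1))
    lo=(b[:,2]<80);print(" low front x",np.percentile(q[lo][:,0],[1,5,50]).round(1), lo.sum())
    x0,y0=(280,200) if n=="top" else (220,220)
    m=np.zeros((480,640),bool);m[200:330,290:390]=1
    if n=="side": m[:]=0;m[220:300,230:360]=1
    c=cloud(p,m);c=c[(c[:,2]>6)&(c[:,2]<25)];q=(c[:,:2]-[516,-362])@R
    for y in range(130,170,5):
        k=(q[:,1]>=y)&(q[:,1]<y+5)&(abs(q[:,0]+48)<30)
        if k.sum()>3: print(y,k.sum(),"x",np.percentile(q[k,0],[3,97]).round(1),"z",np.median(c[k,2]).round(1))
    print(" nose y",np.percentile(q[abs(q[:,0]+48)<12][:,1],[0,1,3]).round(1))
```

```text
top bath edges x [-74.8  69.8] y [-92.   94.7]
 low front x [-79.1 -77.1 -26.4] 314
135 13 x [-63.1 -38. ] z 13.7
140 28 x [-62.7 -37.9] z 13.7
145 33 x [-63.6 -36.9] z 13.8
150 29 x [-62.4 -37.8] z 14.2
155 30 x [-63.3 -38. ] z 15.0
160 28 x [-62.6 -37.5] z 14.9
165 22 x [-55.  -34.5] z 14.5
 nose y [138.  138.2 139. ]
side bath edges x [-81.6  60. ] y [-98.7  83.1]
 low front x [-82.  -79.9 -69.3] 3381
130 9 x [-62.7 -53. ] z 11.6
135 48 x [-62.5 -37. ] z 12.3
140 43 x [-63.  -38.6] z 13.2
145 40 x [-63.6 -36.8] z 14.3
150 37 x [-63.2 -38.9] z 14.6
155 34 x [-63.7 -38.1] z 14.2
160 39 x [-63.8 -37.2] z 14.7
165 31 x [-63.3 -37.9] z 14.7
 nose y [133.2 135.2 136. ]
```

```bash
python3 -m jog '[[[2.4,0.7,-4],[0,0,0],1],[[2.4,0.7,-8],[0,0,0],1],[[2.4,0.7,-8],[0,0,0],1],[[5.3,-8.9,-8],[0,0,0],1],[[8.2,-18.4,-8],[0,0,0],1],[[8.2,-18.4,-8],[0,0,0],1],[[8.2,-18.4,-8],[0,0,0],1],[[8.2,-18.4,-8],[0,0,0],1]]' 60
python3 -m jog '[[[0,0,0],[0,0,0],1],[[0,0,-0.4],[0,0,0],1],[[0,0,-0.8],[0,0,0],1],[[0,0,-0.8],[0,0,0],1],[[0,0,-0.8],[0,0,0],1],[[0,0,-0.8],[0,0,0],1],[[0,0,-0.8],[0,0,0],1],[[0,0,-0.8],[0,0,0],1]]' 60
```

```text
time_s: 8.08
eef_pos: [408.0, -163.9, 28.4]
ee_rot: [-0.0, 0.596, 0.803, 0.0]
force: [-0.7, -0.1, -1.4]
grip_width: 0.108
time_s: 8.75
eef_pos: [408.1, -163.8, 28.2]
ee_rot: [-0.0, 0.596, 0.803, -0.0]
force: [-2.9, 1.6, 6.6]
grip_width: 0.101
```

```bash
cat > chk.py <<'E'
import sys
from rig import sensors
s=sensors.sense();f=s["force"];r=-.289*f[0]+.957*f[1];l=.957*f[0]+.289*f[1]
e=s["eef_pos"];d=[e[0]-516,e[1]+362]
print("t %.1f back %.1f lat %.1f fz %.1f  tcp bath y %.1f x %.1f z %.1f"%(s["time_s"],r,l,f[2],-.289*d[0]+.957*d[1],.957*d[0]+.289*d[1],e[2]))
sys.exit(r>float(sys.argv[1]))
E
python3 -m jog '[[[0,0,0.5],[0,0,0],1],[[1.4,-4.8,0.5],[0,0,0],1],[[2.9,-9.6,0.5],[0,0,0],1],[[4.3,-14.4,0.5],[0,0,0],1],[[5.8,-19.1,0.5],[0,0,0],1],[[7.2,-23.9,0.5],[0,0,0],1],[[7.8,-25.8,0.5],[0,0,0],1],[[7.8,-25.8,0.5],[0,0,0],1]]' 60 >/dev/null
python3 chk.py 6 && python3 -m jog '[[[0.1,-0.3,0],[0,0,0],1],[[0.2,-0.6,0],[0,0,0],1],[[0.3,-1,0],[0,0,0],1],[[0.4,-1.4,0],[0,0,0],1],[[0.4,-1.4,0],[0,0,0],1],[[0.4,-1.4,0],[0,0,0],1],[[0.4,-1.4,0],[0,0,0],1],[[0.4,-1.4,0],[0,0,0],1]]' >/dev/null
python3 chk.py 6 && python3 -m jog '[[[0.1,-0.3,0],[0,0,0],1],[[0.2,-0.6,0],[0,0,0],1],[[0.3,-1,0],[0,0,0],1],[[0.4,-1.4,0],[0,0,0],1],[[0.4,-1.4,0],[0,0,0],1],[[0.4,-1.4,0],[0,0,0],1],[[0.4,-1.4,0],[0,0,0],1],[[0.4,-1.4,0],[0,0,0],1]]' >/dev/null
python3 chk.py 6 && python3 -m jog '[[[0.1,-0.3,0],[0,0,0],1],[[0.2,-0.6,0],[0,0,0],1],[[0.3,-1,0],[0,0,0],1],[[0.4,-1.4,0],[0,0,0],1],[[0.4,-1.4,0],[0,0,0],1],[[0.4,-1.4,0],[0,0,0],1],[[0.4,-1.4,0],[0,0,0],1],[[0.4,-1.4,0],[0,0,0],1]]' >/dev/null
python3 chk.py 6
```

```text
t 9.4 back 0.7 lat 0.3 fz -0.1  tcp bath y 193.1 x -46.0 z 28.2
t 9.4 back 0.7 lat 0.3 fz -0.1  tcp bath y 193.1 x -46.0 z 28.2
t 9.4 back 0.7 lat 0.3 fz -0.1  tcp bath y 193.1 x -46.0 z 28.2
t 9.4 back 0.7 lat 0.3 fz -0.1  tcp bath y 193.1 x -46.0 z 28.2False
False
False
False
```

```bash
sed -i 's/sys.exit(r>/sys.exit(int(r>/; s/argv\[1\]))/argv[1])))/' chk.py; set -e
python3 -m jog '[[[0.2,-0.5,0],[0,0,0],1],[[0.3,-1,0],[0,0,0],1],[[0.4,-1.4,0],[0,0,0],1],[[0.6,-1.9,0],[0,0,0],1],[[0.6,-1.9,0],[0,0,0],1],[[0.6,-1.9,0],[0,0,0],1],[[0.6,-1.9,0],[0,0,0],1],[[0.6,-1.9,0],[0,0,0],1]]' >/dev/null
python3 chk.py 6
python3 -m jog '[[[0.1,-0.3,0],[0,0,0],1],[[0.2,-0.6,0],[0,0,0],1],[[0.3,-1,0],[0,0,0],1],[[0.4,-1.4,0],[0,0,0],1],[[0.4,-1.4,0],[0,0,0],1],[[0.4,-1.4,0],[0,0,0],1],[[0.4,-1.4,0],[0,0,0],1],[[0.4,-1.4,0],[0,0,0],1]]' >/dev/null
python3 chk.py 6
python3 -m jog '[[[0.1,-0.3,0],[0,0,0],1],[[0.2,-0.6,0],[0,0,0],1],[[0.3,-1,0],[0,0,0],1],[[0.4,-1.4,0],[0,0,0],1],[[0.4,-1.4,0],[0,0,0],1],[[0.4,-1.4,0],[0,0,0],1],[[0.4,-1.4,0],[0,0,0],1],[[0.4,-1.4,0],[0,0,0],1]]' >/dev/null
python3 chk.py 6
python3 -m jog '[[[0.1,-0.3,0],[0,0,0],1],[[0.2,-0.6,0],[0,0,0],1],[[0.3,-1,0],[0,0,0],1],[[0.4,-1.4,0],[0,0,0],1],[[0.4,-1.4,0],[0,0,0],1],[[0.4,-1.4,0],[0,0,0],1],[[0.4,-1.4,0],[0,0,0],1],[[0.4,-1.4,0],[0,0,0],1]]' >/dev/null
python3 chk.py 6
python3 -m jog '[[[0.1,-0.3,0],[0,0,0],1],[[0.2,-0.6,0],[0,0,0],1],[[0.3,-1,0],[0,0,0],1],[[0.4,-1.4,0],[0,0,0],1],[[0.4,-1.4,0],[0,0,0],1],[[0.4,-1.4,0],[0,0,0],1],[[0.4,-1.4,0],[0,0,0],1],[[0.4,-1.4,0],[0,0,0],1]]' >/dev/null
python3 chk.py 6
python3 -m jog '[[[0.1,-0.3,0],[0,0,0],1],[[0.2,-0.6,0],[0,0,0],1],[[0.3,-1,0],[0,0,0],1],[[0.4,-1.4,0],[0,0,0],1],[[0.4,-1.4,0],[0,0,0],1],[[0.4,-1.4,0],[0,0,0],1],[[0.4,-1.4,0],[0,0,0],1],[[0.4,-1.4,0],[0,0,0],1]]' >/dev/null
python3 chk.py 6
python3 -m jog '[[[0.1,-0.3,0],[0,0,0],1],[[0.2,-0.6,0],[0,0,0],1],[[0.3,-1,0],[0,0,0],1],[[0.4,-1.4,0],[0,0,0],1],[[0.4,-1.4,0],[0,0,0],1],[[0.4,-1.4,0],[0,0,0],1],[[0.4,-1.4,0],[0,0,0],1],[[0.4,-1.4,0],[0,0,0],1]]' >/dev/null
python3 chk.py 6
```

```text
t 10.1 back -0.0 lat 0.3 fz -0.3  tcp bath y 191.7 x -45.9 z 28.3
t 10.8 back -0.9 lat 0.1 fz -0.3  tcp bath y 190.2 x -45.9 z 28.3
t 11.4 back 1.0 lat 0.8 fz -0.9  tcp bath y 188.8 x -46.0 z 28.3
t 12.1 back 0.9 lat 0.7 fz 0.1  tcp bath y 187.3 x -46.0 z 28.3
t 12.8 back 0.6 lat -0.7 fz -1.5  tcp bath y 185.9 x -46.0 z 28.3
t 13.4 back 0.2 lat 0.4 fz -0.3  tcp bath y 184.4 x -46.0 z 28.3
t 14.1 back -0.1 lat 0.1 fz -0.2  tcp bath y 183.0 x -46.0 z 28.3
```

```bash
set -e
python3 -m jog '[[[0.1,-0.3,0],[0,0,0],1],[[0.2,-0.6,0],[0,0,0],1],[[0.3,-1,0],[0,0,0],1],[[0.4,-1.4,0],[0,0,0],1],[[0.4,-1.4,0],[0,0,0],1],[[0.4,-1.4,0],[0,0,0],1],[[0.4,-1.4,0],[0,0,0],1],[[0.4,-1.4,0],[0,0,0],1]]' >/dev/null
python3 chk.py 6
python3 -m jog '[[[0.1,-0.3,0],[0,0,0],1],[[0.2,-0.6,0],[0,0,0],1],[[0.3,-1,0],[0,0,0],1],[[0.4,-1.4,0],[0,0,0],1],[[0.4,-1.4,0],[0,0,0],1],[[0.4,-1.4,0],[0,0,0],1],[[0.4,-1.4,0],[0,0,0],1],[[0.4,-1.4,0],[0,0,0],1]]' >/dev/null
python3 chk.py 6
python3 -m jog '[[[0.1,-0.3,0],[0,0,0],1],[[0.2,-0.6,0],[0,0,0],1],[[0.3,-1,0],[0,0,0],1],[[0.4,-1.4,0],[0,0,0],1],[[0.4,-1.4,0],[0,0,0],1],[[0.4,-1.4,0],[0,0,0],1],[[0.4,-1.4,0],[0,0,0],1],[[0.4,-1.4,0],[0,0,0],1]]' >/dev/null
python3 chk.py 6
python3 -m jog '[[[0.1,-0.3,0],[0,0,0],1],[[0.2,-0.6,0],[0,0,0],1],[[0.3,-1,0],[0,0,0],1],[[0.4,-1.4,0],[0,0,0],1],[[0.4,-1.4,0],[0,0,0],1],[[0.4,-1.4,0],[0,0,0],1],[[0.4,-1.4,0],[0,0,0],1],[[0.4,-1.4,0],[0,0,0],1]]' >/dev/null
python3 chk.py 6
python3 -m jog '[[[0.1,-0.3,0],[0,0,0],1],[[0.2,-0.6,0],[0,0,0],1],[[0.3,-1,0],[0,0,0],1],[[0.4,-1.4,0],[0,0,0],1],[[0.4,-1.4,0],[0,0,0],1],[[0.4,-1.4,0],[0,0,0],1],[[0.4,-1.4,0],[0,0,0],1],[[0.4,-1.4,0],[0,0,0],1]]' >/dev/null
python3 chk.py 6
```

```text
t 14.8 back -0.4 lat -0.6 fz -0.9  tcp bath y 181.5 x -46.1 z 28.3
t 15.4 back -0.1 lat 0.7 fz -0.5  tcp bath y 180.1 x -46.1 z 28.3
t 16.1 back 0.7 lat 1.1 fz -0.3  tcp bath y 178.6 x -46.1 z 28.3
t 16.8 back -0.3 lat 0.5 fz -1.5  tcp bath y 177.1 x -46.1 z 28.3
t 17.4 back -0.5 lat -0.3 fz -0.5  tcp bath y 175.7 x -46.2 z 28.3
```

```bash
set -e
python3 -m jog '[[[0.2,-0.6,0],[0,0,0],1],[[0.4,-1.2,0],[0,0,0],1],[[0.6,-1.9,0],[0,0,0],1],[[0.7,-2.4,0],[0,0,0],1],[[0.9,-2.9,0],[0,0,0],1],[[1,-3.3,0],[0,0,0],1],[[1.2,-3.8,0],[0,0,0],1],[[1.2,-3.8,0],[0,0,0],1]]' >/dev/null
python3 chk.py 6
python3 -m jog '[[[0.2,-0.6,0],[0,0,0],1],[[0.4,-1.2,0],[0,0,0],1],[[0.6,-1.9,0],[0,0,0],1],[[0.7,-2.4,0],[0,0,0],1],[[0.9,-2.9,0],[0,0,0],1],[[1,-3.3,0],[0,0,0],1],[[1.2,-3.8,0],[0,0,0],1],[[1.2,-3.8,0],[0,0,0],1]]' >/dev/null
python3 chk.py 6
python3 -m jog '[[[0.2,-0.6,0],[0,0,0],1],[[0.4,-1.2,0],[0,0,0],1],[[0.6,-1.9,0],[0,0,0],1],[[0.7,-2.4,0],[0,0,0],1],[[0.9,-2.9,0],[0,0,0],1],[[1,-3.3,0],[0,0,0],1],[[1.2,-3.8,0],[0,0,0],1],[[1.2,-3.8,0],[0,0,0],1]]' >/dev/null
python3 chk.py 6
python3 -m jog '[[[0.2,-0.6,0],[0,0,0],1],[[0.4,-1.2,0],[0,0,0],1],[[0.6,-1.9,0],[0,0,0],1],[[0.7,-2.4,0],[0,0,0],1],[[0.9,-2.9,0],[0,0,0],1],[[1,-3.3,0],[0,0,0],1],[[1.2,-3.8,0],[0,0,0],1],[[1.2,-3.8,0],[0,0,0],1]]' >/dev/null
python3 chk.py 6
python3 -m jog '[[[0.2,-0.6,0],[0,0,0],1],[[0.4,-1.2,0],[0,0,0],1],[[0.6,-1.9,0],[0,0,0],1],[[0.7,-2.4,0],[0,0,0],1],[[0.9,-2.9,0],[0,0,0],1],[[1,-3.3,0],[0,0,0],1],[[1.2,-3.8,0],[0,0,0],1],[[1.2,-3.8,0],[0,0,0],1]]' >/dev/null
python3 chk.py 6
```

```text
t 18.1 back -0.3 lat -0.3 fz -0.1  tcp bath y 171.6 x -46.1 z 28.3
t 18.8 back 0.3 lat -0.2 fz -0.4  tcp bath y 167.6 x -46.0 z 28.3
t 19.4 back -0.1 lat 0.2 fz -1.0  tcp bath y 163.6 x -46.0 z 28.3
t 20.1 back 0.1 lat -0.1 fz -0.0  tcp bath y 159.6 x -45.9 z 28.3
t 20.8 back -0.5 lat 0.0 fz -0.2  tcp bath y 155.6 x -45.9 z 28.3
```

```bash
set -e
python3 -m jog '[[[-1,3.3,0],[0,0,0],1],[[-2,6.7,0],[0,0,0],1],[[-3,10,0],[0,0,0],1],[[-4,13.4,0],[0,0,0],1],[[-5,16.7,0],[0,0,0],1],[[-6,20,0],[0,0,0],1],[[-7,23.4,0],[0,0,0],1],[[-8,26.7,0],[0,0,0],1]]' >/dev/null
python3 chk.py 60
python3 -m jog '[[[-4,13.4,0.5],[0,0,0],1],[[-8,26.7,1],[0,0,0],1],[[-13,43.5,2],[0,0,0],1],[[-13,43.5,12],[0,0,0],1],[[-13,43.5,32],[0,0,0],1],[[-13,63.5,52],[0,0,0],1],[[-13,93.5,60],[0,0,0],1],[[-10,123.5,60],[0,0,0],1]]' 
python3 chk.py 60
```

```text
t 21.4 back 0.1 lat 0.6 fz -1.5  tcp bath y 184.0 x -45.8 z 28.3
time_s: 22.08
eef_pos: [409.4, -75.5, 90.0]
ee_rot: [0.002, 0.597, 0.802, 0.0]
force: [0.5, -0.2, -0.9]
grip_width: 0.103
t 22.1 back -0.3 lat 0.4 fz -0.9  tcp bath y 305.0 x -19.2 z 90.0
```

```bash
set -e
python3 -m jog '[[[2,32,0],[0,0,-3],1],[[4,64,0],[0,0,-6],1],[[6,96,0],[0,0,-9],1],[[8,128,0],[0,0,-12],1],[[10,160,0],[0,0,-15],1],[[12,190,0],[0,0,-18],1],[[13,208,0],[0,0,-20.7],1],[[13,208,-10],[0,0,-20.7],1]]' >/dev/null
python3 -m jog '[[[0,4,-10],[0,0,0],1],[[0,4,-30],[0,0,0],1],[[0,4,-42],[0,0,0],1],[[0,4,-48],[0,0,0],1],[[0,4,-49.5],[0,0,0],1],[[0,4,-50],[0,0,0],1],[[0,4,-50],[0,0,0],1],[[0,4,-50],[0,0,0],1]]'
python3 -m jog '[[[0,0,0],[0,0,0],0.6],[[0,0,0],[0,0,0],0.5],[[0,0,0],[0,0,0],0.5],[[0,0,5],[0,0,0],0.5],[[0,0,35],[0,0,0],0.5],[[0,0,65],[0,0,0],0.5],[[0,0,80],[0,0,0],0.5],[[0,0,80],[0,0,0],0.5]]' 40
python3 - <<'E'
from h import *
p=capture("wrist");cv2.imwrite("pics/w3.png",p["color"]);shim(p,"shim_middle",7);shim(p,"shim_thick",9.5)
p=capture("top");shim(p,"shim_middle",7);shim(p,"shim_thick",9.5);rel(p,"shim_thin",8)
E
```

```text
time_s: 23.42
eef_pos: [422.2, 135.9, 28.4]
ee_rot: [0.0, 0.731, 0.683, 0.0]
force: [-0.1, 0.2, -0.2]
grip_width: 0.106
time_s: 24.08
eef_pos: [423.6, 136.2, 111.6]
ee_rot: [0.002, 0.731, 0.683, 0.002]
force: [0.4, 0.2, 0.3]
grip_width: 0.502
shim_middle 0.55 blade 420.7 102.7 152.8 30.1 ang 86.1
 grip 422.9 136.3 33.7 10.7 ang 86.3 z 37.2
shim_thick 0.78 blade 479.6 93.1 153.2 32.9 ang 80.9
 grip 467.9 130.2 33.9 41.7 ang 167.0 z 120.8
shim_middle 0.67 blade 416.8 87.5 110.9 29.3 ang 87.3
 grip 419.1 127.7 16.1 9.6 ang 80.5 z 42.5
shim_thick 0.93 blade 473.9 92.4 135.3 26.7 ang 81.4
 grip 479.9 127.7 34.7 10.5 ang 80.1 z 40.2
bath 0.0 0.0 0.0 0.0 0.0
shim p 0.79 in bath frame x [511.4 535.2 563.1] y [-176.3 -117.6  -34.4] z [-0.1  3.9  7.1]
line slope deg 13.0 x at y=95: 582.9
```

```bash
set -e
python3 -m jog '[[[15,-2,0],[0,0,-2],0.5],[[30,-4,0],[0,0,-4],0.5],[[45,-6,0],[0,0,-4.7],0.5],[[59.5,-8.5,-10],[0,0,-4.7],0.5],[[59.5,-8.5,-25],[0,0,-4.7],0.5],[[59.5,-8.5,-25],[0,0,-4.7],0.5],[[59.5,-8.5,-25],[0,0,-4.7],0.5],[[59.5,-8.5,-25],[0,0,-4.7],0.5]]' 40
python3 - <<'E'
from h import *
p=capture("wrist");cv2.imwrite("pics/w4.png",p["color"])
for n,h in(("thick",9.5),("middle",7)):
    k=cut_out(p,"shim_"+n)[0];c=cloud(p,k["region"]);g=c[(c[:,2]>28)&(c[:,2]<42)];print(n,k["p"],len(g),cv2.minAreaRect(g[:,:2].astype(np.float32)))
    b=c[abs(c[:,2]-h)<3];print(cv2.minAreaRect(b[:,:2].astype(np.float32)))
p=capture("top")
for k in cut_out(p,"bath")[:1]: print(k["box"],k["p"])
E
```

```text
time_s: 25.15
eef_pos: [481.3, 127.7, 83.7]
ee_rot: [-0.0, 0.758, 0.652, -0.0]
force: [0.7, -0.4, 0.3]
grip_width: 0.498
thick 0.87 1258 ((483.0662841796875, 126.81880950927734), (33.74332809448242, 10.768056869506836), 80.93954467773438)
((478.1633605957031, 96.6553955078125), (147.6903076171875, 28.12765884399414), 80.73175048828125)
middle 0.68 1410 ((423.53961181640625, 136.18057250976562), (33.66432571411133, 10.560667037963867), 87.0191879272461)
((420.8602294921875, 105.56581115722656), (147.72926330566406, 28.63343048095703), 85.8899154663086)
[382.7, 208.7, 490.1, 295.0] 0.56
```

View pics/w4.png

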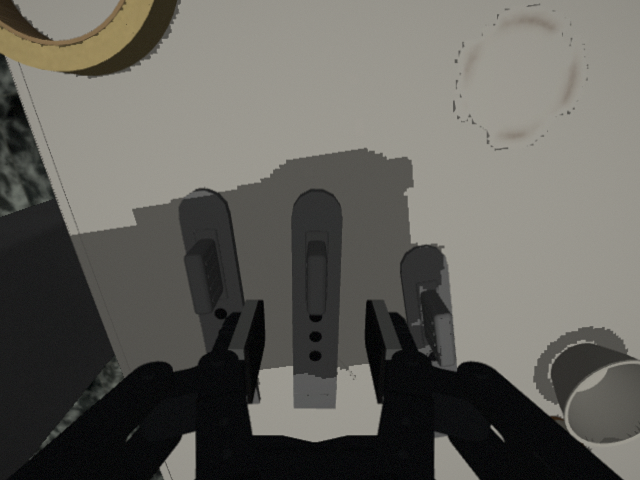

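The three-hole shim's grip at (315,275) is centred between the jaws. Grasp it and carry it to the pre-insertion pose.

```bash
set -e
python3 -m jog '[[[0.5,0,-20],[0,0,0],0.5],[[0.5,0,-40],[0,0,0],0.5],[[0.5,0,-53.5],[0,0,0],0.5],[[0.5,0,-53.5],[0,0,0],0.5],[[0.5,0,-53.5],[0,0,0],0.9],[[0.5,0,-53.5],[0,0,0],1],[[0.5,0,-53.5],[0,0,0],1],[[0.5,0,-53.5],[0,0,0],1]]' 60
python3 -m jog '[[[0,0,0],[0,0,0],1],[[0,0,0],[0,0,0],1],[[0,0,5],[0,0,0],1],[[0,0,20],[0,0,0],1],[[0,0,40],[0,0,0],1],[[0,0,60],[0,0,0],1],[[-4,-20,60],[0,0,3],1],[[-11,-48,60],[0,0,6],1]]' 60
python3 -m jog '[[[-8,-36,0],[0,0,3],1],[[-16,-72,0],[0,0,6],1],[[-24,-108,0],[0,0,9],1],[[-32,-144,0],[0,0,12],1],[[-40,-180,0],[0,0,15],1],[[-48,-216,0],[0,0,18],1],[[-56,-246,0],[0,0,19.3],1],[[-60,-254,0],[0,0,19.3],1]]' 60
python3 -m jog '[[[0,0,0],[0,0,0],1],[[0,0,-20],[0,0,0],1],[[0,0,-40],[0,0,0],1],[[0,0,-52],[0,0,0],1],[[0,0,-56],[0,0,0],1],[[0,0,-56],[0,0,0],1],[[0,0,-56],[0,0,0],1],[[0,0,-56],[0,0,0],1]]' 60
python3 chk.py 60
python3 - <<'E'
from h import *
t=np.radians(16.8);R=np.array([[np.cos(t),-np.sin(t)],[np.sin(t),np.cos(t)]])
for n in("top","side"):
    p=capture(n);K=[k for k in cut_out(p,"bath") if k["region"].sum()>3000]
    if K:
        b=cloud(p,K[0]["region"]);b=b[(b[:,2]>90)&(b[:,2]<130)];print(n,cv2.minAreaRect(b[:,:2].astype(np.float32)))
    m=np.zeros((480,640),bool)
    if n=="top": m[200:330,290:400]=1
    else: m[220:320,230:360]=1
    c=cloud(p,m);c=c[(c[:,2]>6)&(c[:,2]<25)];q=(c[:,:2]-[516,-362])@R
    for y in range(100,150,6):
        k=(q[:,1]>=y)&(q[:,1]<y+6)&(abs(q[:,0]+48)<22)
        if k.sum()>3: print(y,k.sum(),"x",np.percentile(q[k,0],[3,97]).round(1),"z",np.median(c[k,2]).round(1))
E
```

```text
time_s: 26.07
eef_pos: [482.8, 127.6, 31.0]
ee_rot: [0.001, 0.758, 0.652, 0.001]
force: [-0.8, -1.0, 6.6]
grip_width: 0.103
time_s: 26.73
eef_pos: [471.7, 80.1, 91.3]
ee_rot: [0.001, 0.721, 0.693, 0.001]
force: [1.2, -0.3, -1.2]
grip_width: 0.105
time_s: 27.4
eef_pos: [410.4, -178.1, 90.4]
ee_rot: [0.001, 0.598, 0.802, -0.0]
force: [0.4, 0.7, -0.5]
grip_width: 0.102
time_s: 28.07
eef_pos: [411.5, -174.3, 34.7]
ee_rot: [0.001, 0.597, 0.803, -0.0]
force: [0.1, -0.3, -0.2]
grip_width: 0.103
t 28.1 back -0.3 lat 0.1 fz -0.2  tcp bath y 209.8 x -45.7 z 34.7
top ((515.8265380859375, -361.5920104980469), (139.7581329345703, 188.93597412109375), 16.784658432006836)
106 37 x [-61.  -35.9] z 10.7
112 34 x [-60.9 -34.7] z 11.9
118 35 x [-60.1 -35. ] z 12.9
124 30 x [-56.7 -35.2] z 12.7
130 18 x [-49.5 -34.5] z 12.2
136 9 x [-41.4 -34.1] z 14.7
side ((514.1773071289062, -368.8822937011719), (135.93479919433594, 186.19247436523438), 16.5939884185791)
100 18 x [-62.8 -52.5] z 9.4
106 25 x [-63.4 -49.7] z 10.3
112 33 x [-63.2 -46.1] z 11.9
118 32 x [-62.6 -43.1] z 12.3
124 40 x [-61.2 -37.5] z 12.3
130 42 x [-61.2 -35.7] z 12.1
136 39 x [-61.4 -35.8] z 12.8
142 45 x [-61.  -35.2] z 12.5
148 42 x [-61.8 -35.8] z 12.5
```

```bash
set -e
python3 -m jog '[[[0,0,-1.5],[0,0,0],1],[[0,0,-2.6],[0,0,0],1],[[0,0,-3.1],[0,0,0],1],[[0,0,-3.1],[0,0,0],1],[[0,0,-3.1],[0,0,0],1],[[0,0,-3.1],[0,0,0],1],[[0,0,-3.1],[0,0,0],1],[[0,0,-3.1],[0,0,0],1]]' 60 >/dev/null
python3 chk.py 9
python3 -m jog '[[[0.6,-1.9,0],[0,0,0],1],[[1.2,-3.8,0],[0,0,0],1],[[1.7,-5.7,0],[0,0,0],1],[[2.3,-7.7,0],[0,0,0],1],[[2.9,-9.6,0],[0,0,0],1],[[3.8,-12.4,0],[0,0,0],1],[[4.3,-14.4,0],[0,0,0],1],[[4.3,-14.4,0],[0,0,0],1]]' 60 >/dev/null
python3 chk.py 9
python3 -m jog '[[[0.1,-0.3,0],[0,0,0],1],[[0.2,-0.6,0],[0,0,0],1],[[0.3,-1,0],[0,0,0],1],[[0.4,-1.4,0],[0,0,0],1],[[0.5,-1.7,0],[0,0,0],1],[[0.6,-1.9,0],[0,0,0],1],[[0.6,-1.9,0],[0,0,0],1],[[0.6,-1.9,0],[0,0,0],1]]' >/dev/null
python3 chk.py 9
python3 -m jog '[[[0.1,-0.3,0],[0,0,0],1],[[0.2,-0.6,0],[0,0,0],1],[[0.3,-1,0],[0,0,0],1],[[0.4,-1.4,0],[0,0,0],1],[[0.5,-1.7,0],[0,0,0],1],[[0.6,-1.9,0],[0,0,0],1],[[0.6,-1.9,0],[0,0,0],1],[[0.6,-1.9,0],[0,0,0],1]]' >/dev/null
python3 chk.py 9
python3 -m jog '[[[0.1,-0.3,0],[0,0,0],1],[[0.2,-0.6,0],[0,0,0],1],[[0.3,-1,0],[0,0,0],1],[[0.4,-1.4,0],[0,0,0],1],[[0.5,-1.7,0],[0,0,0],1],[[0.6,-1.9,0],[0,0,0],1],[[0.6,-1.9,0],[0,0,0],1],[[0.6,-1.9,0],[0,0,0],1]]' >/dev/null
python3 chk.py 9
python3 -m jog '[[[0.1,-0.3,0],[0,0,0],1],[[0.2,-0.6,0],[0,0,0],1],[[0.3,-1,0],[0,0,0],1],[[0.4,-1.4,0],[0,0,0],1],[[0.5,-1.7,0],[0,0,0],1],[[0.6,-1.9,0],[0,0,0],1],[[0.6,-1.9,0],[0,0,0],1],[[0.6,-1.9,0],[0,0,0],1]]' >/dev/null
python3 chk.py 9
python3 -m jog '[[[0.1,-0.3,0],[0,0,0],1],[[0.2,-0.6,0],[0,0,0],1],[[0.3,-1,0],[0,0,0],1],[[0.4,-1.4,0],[0,0,0],1],[[0.5,-1.7,0],[0,0,0],1],[[0.6,-1.9,0],[0,0,0],1],[[0.6,-1.9,0],[0,0,0],1],[[0.6,-1.9,0],[0,0,0],1]]' >/dev/null
python3 chk.py 9
```

```text
t 28.9 back 2.7 lat -2.0 fz 6.4  tcp bath y 209.8 x -46.3 z 31.0
t 29.6 back 1.9 lat -0.9 fz 6.1  tcp bath y 194.7 x -46.2 z 31.0
t 30.3 back 4.1 lat -1.2 fz 7.5  tcp bath y 193.2 x -46.2 z 31.0
t 30.9 back 4.5 lat -0.4 fz 7.8  tcp bath y 191.2 x -46.2 z 31.0
t 31.6 back 4.8 lat -0.0 fz 7.4  tcp bath y 189.2 x -46.2 z 31.0
t 32.3 back 3.6 lat -0.7 fz 7.9  tcp bath y 187.2 x -46.2 z 31.0
t 32.9 back 3.8 lat -0.7 fz 7.2  tcp bath y 185.2 x -46.1 z 31.0
```

```bash
set -e
python3 -m jog '[[[0,0,0.6],[0,0,0],1],[[0,0,0.6],[0,0,0],1],[[0.2,-0.6,0.6],[0,0,0],1],[[0.4,-1.4,0.6],[0,0,0],1],[[0.6,-1.9,0.6],[0,0,0],1],[[0.6,-1.9,0.6],[0,0,0],1],[[0.6,-1.9,0.6],[0,0,0],1],[[0.6,-1.9,0.6],[0,0,0],1]]' >/dev/null
python3 chk.py 9
python3 -m jog '[[[0.1,-0.3,0],[0,0,0],1],[[0.2,-0.6,0],[0,0,0],1],[[0.3,-1,0],[0,0,0],1],[[0.4,-1.4,0],[0,0,0],1],[[0.5,-1.7,0],[0,0,0],1],[[0.6,-1.9,0],[0,0,0],1],[[0.6,-1.9,0],[0,0,0],1],[[0.6,-1.9,0],[0,0,0],1]]' >/dev/null
python3 chk.py 9
python3 -m jog '[[[0.1,-0.3,0],[0,0,0],1],[[0.2,-0.6,0],[0,0,0],1],[[0.3,-1,0],[0,0,0],1],[[0.4,-1.4,0],[0,0,0],1],[[0.5,-1.7,0],[0,0,0],1],[[0.6,-1.9,0],[0,0,0],1],[[0.6,-1.9,0],[0,0,0],1],[[0.6,-1.9,0],[0,0,0],1]]' >/dev/null
python3 chk.py 9
python3 -m jog '[[[0.1,-0.3,0],[0,0,0],1],[[0.2,-0.6,0],[0,0,0],1],[[0.3,-1,0],[0,0,0],1],[[0.4,-1.4,0],[0,0,0],1],[[0.5,-1.7,0],[0,0,0],1],[[0.6,-1.9,0],[0,0,0],1],[[0.6,-1.9,0],[0,0,0],1],[[0.6,-1.9,0],[0,0,0],1]]' >/dev/null
python3 chk.py 9
python3 -m jog '[[[0.1,-0.3,0],[0,0,0],1],[[0.2,-0.6,0],[0,0,0],1],[[0.3,-1,0],[0,0,0],1],[[0.4,-1.4,0],[0,0,0],1],[[0.5,-1.7,0],[0,0,0],1],[[0.6,-1.9,0],[0,0,0],1],[[0.6,-1.9,0],[0,0,0],1],[[0.6,-1.9,0],[0,0,0],1]]' >/dev/null
python3 chk.py 9
python3 -m jog '[[[0.1,-0.3,0],[0,0,0],1],[[0.2,-0.6,0],[0,0,0],1],[[0.3,-1,0],[0,0,0],1],[[0.4,-1.4,0],[0,0,0],1],[[0.5,-1.7,0],[0,0,0],1],[[0.6,-1.9,0],[0,0,0],1],[[0.6,-1.9,0],[0,0,0],1],[[0.6,-1.9,0],[0,0,0],1]]' >/dev/null
python3 chk.py 9
```

```text
t 33.6 back -0.3 lat 0.9 fz -0.9  tcp bath y 182.9 x -46.2 z 31.3
t 34.3 back -0.0 lat -0.5 fz -0.1  tcp bath y 180.9 x -46.1 z 31.3
t 34.9 back -0.4 lat -0.5 fz -1.1  tcp bath y 178.9 x -46.2 z 31.3
t 35.6 back 0.2 lat -0.6 fz -1.4  tcp bath y 177.0 x -46.1 z 31.3
t 36.3 back 2.5 lat -0.3 fz -1.3  tcp bath y 175.1 x -46.2 z 31.2
t 36.9 back 3.2 lat -0.9 fz -1.7  tcp bath y 172.9 x -46.1 z 31.3
```

Drag begins (2.5–3 N) and it keeps advancing without jamming. Continue to the seat.

```bash
set -e
python3 -m jog '[[[0.1,-0.4,0],[0,0,0],1],[[0.3,-1,0],[0,0,0],1],[[0.4,-1.4,0],[0,0,0],1],[[0.6,-1.9,0],[0,0,0],1],[[0.7,-2.4,0],[0,0,0],1],[[0.9,-2.9,0],[0,0,0],1],[[0.9,-2.9,0],[0,0,0],1],[[0.9,-2.9,0],[0,0,0],1]]' >/dev/null
python3 chk.py 11
python3 -m jog '[[[0.1,-0.4,0],[0,0,0],1],[[0.3,-1,0],[0,0,0],1],[[0.4,-1.4,0],[0,0,0],1],[[0.6,-1.9,0],[0,0,0],1],[[0.7,-2.4,0],[0,0,0],1],[[0.9,-2.9,0],[0,0,0],1],[[0.9,-2.9,0],[0,0,0],1],[[0.9,-2.9,0],[0,0,0],1]]' >/dev/null
python3 chk.py 11
python3 -m jog '[[[0.1,-0.4,0],[0,0,0],1],[[0.3,-1,0],[0,0,0],1],[[0.4,-1.4,0],[0,0,0],1],[[0.6,-1.9,0],[0,0,0],1],[[0.7,-2.4,0],[0,0,0],1],[[0.9,-2.9,0],[0,0,0],1],[[0.9,-2.9,0],[0,0,0],1],[[0.9,-2.9,0],[0,0,0],1]]' >/dev/null
python3 chk.py 11
python3 -m jog '[[[0.1,-0.4,0],[0,0,0],1],[[0.3,-1,0],[0,0,0],1],[[0.4,-1.4,0],[0,0,0],1],[[0.6,-1.9,0],[0,0,0],1],[[0.7,-2.4,0],[0,0,0],1],[[0.9,-2.9,0],[0,0,0],1],[[0.9,-2.9,0],[0,0,0],1],[[0.9,-2.9,0],[0,0,0],1]]' >/dev/null
python3 chk.py 11
python3 -m jog '[[[0.1,-0.4,0],[0,0,0],1],[[0.3,-1,0],[0,0,0],1],[[0.4,-1.4,0],[0,0,0],1],[[0.6,-1.9,0],[0,0,0],1],[[0.7,-2.4,0],[0,0,0],1],[[0.9,-2.9,0],[0,0,0],1],[[0.9,-2.9,0],[0,0,0],1],[[0.9,-2.9,0],[0,0,0],1]]' >/dev/null
python3 chk.py 11
python3 - <<'E'
from h import *
look('shim_thick',16,'tin')
t=np.radians(16.8);R=np.array([[np.cos(t),-np.sin(t)],[np.sin(t),np.cos(t)]])
p=capture("wrist");cv2.imwrite("pics/w5.png",p["color"])
k=cut_out(p,"shim_thick")[0];c=cloud(p,k["region"]);q=(c[:,:2]-[516,-362])@R;b=c[:,2]<16
print("tail y",np.percentile(q[b,1],[98,99.5,100]),"x",np.percentile(q[b,0],[2,98]));
E
```

```text
t 37.6 back 1.3 lat 0.0 fz -2.0  tcp bath y 169.7 x -46.0 z 31.3
t 38.3 back 2.3 lat -0.7 fz -1.4  tcp bath y 166.7 x -46.0 z 31.3
t 38.9 back 2.5 lat -0.9 fz -2.3  tcp bath y 163.7 x -46.0 z 31.3
t 39.6 back 2.0 lat -0.5 fz -2.0  tcp bath y 160.6 x -45.9 z 31.3
t 40.3 back 3.0 lat -0.6 fz -1.9  tcp bath y 157.6 x -45.9 z 31.3
40.2667 [ 426.4 -224.3   31.3] [ 1.000e-04  5.968e-01  8.024e-01 -1.000e-04] 0.10244791621763881 [-1.4  2.7 -1.9]
top
bath 516.2 -362.1 140.5 190.5 17.0
no shim
short_foot 0.39 [233. 264.] [551.6   4.    0. ]
side
bath 513.8 -368.9 135.5 187.8 17.1
shim p 0.75 in bath frame x [-59.1 -55.  -34.6] y [ 57.8 132.4 199.2] z [ 0.9  8.4 11.3]
line slope deg 3.03 x at y=95: -56.2
short_foot 0.86 [313. 321.] [ 452.7 -314.3    0. ]
shim_thick_seat 0.95 [308. 316.] [ 450.4 -302.2    0. ]
tail y [199.10635244 199.7133282  200.00777097] x [-58.00220598 -32.09146987]
```

View pics/tin.png

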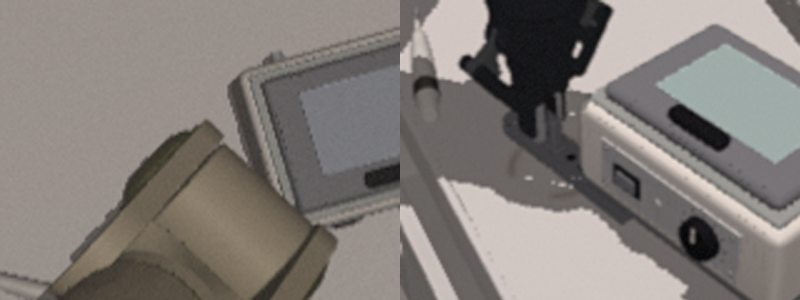

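```bash
set -e
python3 -m jog '[[[0.2,-0.7,0],[0,0,0],1],[[0.4,-1.4,0],[0,0,0],1],[[0.7,-2.2,0],[0,0,0],1],[[0.9,-2.9,0],[0,0,0],1],[[1.2,-3.8,0],[0,0,0],1],[[1.4,-4.6,0],[0,0,0],1],[[1.6,-5.3,0],[0,0,0],1],[[1.6,-5.3,0],[0,0,0],1]]' >/dev/null
python3 chk.py 11
python3 -m jog '[[[0,0,0],[0,0,0],0.8],[[0,0,0],[0,0,0],0.6],[[0,0,0],[0,0,0],0.5],[[0,0,0],[0,0,0],0.5],[[0,0,0],[0,0,0],0.5],[[0,0,20],[0,0,0],0.5],[[0,0,45],[0,0,0],0.5],[[-5,10,75],[0,0,0],0.5]]'
python3 -m jog '[[[-5,30,10],[0,0,0],0.5],[[-10,60,20],[0,0,0],0.5],[[-20,95,30],[0,0,0],0.5],[[-30,130,40],[0,0,0],0.5],[[-40,165,50],[0,0,0],0.5],[[-50,200,60],[0,0,0],0.5],[[-50,230,60],[0,0,0],0.5],[[-50,250,60],[0,0,0],0.5]]'
cat > fin.py <<'E'
from h import *
t=np.radians(16.8);R=np.array([[np.cos(t),-np.sin(t)],[np.sin(t),np.cos(t)]])
ims=[]
for n in("top","side"):
    p=capture(n);K=[k for k in cut_out(p,"bath") if k["region"].sum()>3000];reg=K[0]["region"]
    b=cloud(p,reg);bb=b[(b[:,2]>90)&(b[:,2]<130)];print(n,cv2.minAreaRect(bb[:,:2].astype(np.float32)))
    q=(b[:,:2]-[516,-362])@R;lo=(b[:,2]>40)&(b[:,2]<75)
    print(" lowband front x med",np.median(q[lo&(q[:,0]<-60)][:,0]).round(1)," y range",np.percentile(q[b[:,2]>40,1],[.2,99.8]).round(1))
    k=[k for k in cut_out(p,"shim_thick")][0];c=cloud(p,k["region"]);q=(c[:,:2]-[516,-362])@R;s=c[:,2]<16;g=(c[:,2]>30)&(c[:,2]<42)
    print(" shim",round(k["p"],2),"y",np.percentile(q[s,1],[.5,1,99,99.7]).round(1),"x",np.percentile(q[s&(q[:,1]>110),0],[2,98]).round(1),"grip mid",cv2.minAreaRect(q[g].astype(np.float32)),"bladez",np.median(c[s,2]).round(1))
    for nm in("shim_thick","shim_thick_seat","short_foot"):
        for k in place_of(p,nm)[:1]:
            w=onplane(p,k["centre"][1],k["centre"][0]);print("  ",nm,round(k["p"],2),k["centre"],((w[:2]-[516,-362])@R).round(1))
    x=p["color"][200:320,290:450] if n=="top" else p["color"][240:345,250:390]
    ims.append(cv2.resize(x,(400,300),interpolation=cv2.INTER_CUBIC))
cv2.imwrite("pics/fin.png",np.hstack(ims))
E
python3 fin.py
```

```text
t 41.5 back 2.5 lat 0.1 fz -2.5  tcp bath y 152.0 x -45.9 z 31.3
time_s: 42.2
eef_pos: [423.0, -220.3, 106.6]
ee_rot: [-0.0, 0.597, 0.802, -0.0]
force: [1.0, -0.1, 0.9]
grip_width: 0.5
time_s: 42.87
eef_pos: [372.5, 32.6, 167.1]
ee_rot: [0.001, 0.596, 0.803, 0.0]
force: [0.3, -1.9, 0.4]
grip_width: 0.497
top ((515.9186401367188, -361.68988037109375), (140.03575134277344, 189.13876342773438), 17.23290252685547)
 lowband front x med -73.9  y range [-92.9  94.8]
 shim 0.64 y [ 91.5  91.8 193.6 194.8] x [-61.6 -33.6] grip mid ((-47.64885711669922, 152.08070373535156), (10.156558990478516, 33.87138366699219), 1.2162660360336304) bladez 9.1
side ((515.5733642578125, -366.6163024902344), (139.52561950683594, 189.15390014648438), 17.130815505981445)
 lowband front x med -71.2  y range [-99.   86.5]
 shim 0.97 y [ 45.9  46.6 189.  191.3] x [-61.8 -26. ] grip mid ((-48.77671432495117, 149.1293487548828), (11.10163402557373, 35.631187438964844), 1.3943923711776733) bladez 8.2
   shim_thick 0.63 [291.7, 287.1] [-53.9 140.3]
   shim_thick_seat 0.91 [310.7, 320.6] [-43.8  67.5]
   short_foot 0.76 [309.2, 322.5] [-39.1  68. ]
```

View pics/fin.png

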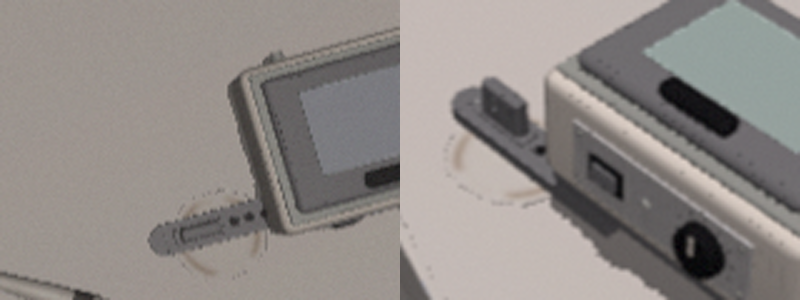

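The final views show the thick shim flat under the front-left corner. In bath coordinates its grip is at x −47.6, y 151.8 (top) and −47.0, 153.4 (side), against a target of −48, 152. The bath hasn't moved and the gripper is clear, so I'm handing in.

```bash
python3 -c "
from h import *
p=capture('top')
for n in('shim_thin','shim_middle','vial_yellow_cap','vial_blue_cap','gallipot','handpiece'):
    for k in place_of(p,n)[:1]: print(n,round(k['p'],2),onplane(p,k['centre'][1],k['centre'][0]).round(0))
print(ctrl.finish_job())"
```

```text
shim_thin 0.65 [415.  61.   0.]
shim_middle 0.71 [420. 139.   0.]
vial_yellow_cap 0.64 [546.   9.   0.]
vial_blue_cap 0.55 [627. -25.   0.]
gallipot 0.61 [640.  23.   0.]
handpiece 0.75 [375. -88.   0.]
the job is handed in; nothing more can be done
None
```

I left the thick shim (three holes) under the bath's front-left foot and handed the job in at about 43 s.

- **Middle shim:** I tried this one first. It went in to within 4 mm of home and came back out with about 0 N, so it was too thin. I put it back flat where it came from.
- **Thick shim:** It went in without jamming, with a steady drag of about 2–3 N, and I let go of it in place.
- **Thin shim:** I did not use it. If the middle one is loose, the thin one must be too.

**Last checks:**
- **Shim position:** In bath coordinates the thick shim's grip sits at (−47.6, 151.8) mm from the top camera and (−47.0, 153.4) mm from the side camera. Home is (−48, 152). The blade lies flat.
- **Bath:** It stayed within about 1 mm of where it started in the top view. The side camera's readings varied by a few millimetres.

**Checks that disagreed:**
- **Short foot:** The network's direct reading of the foot was about 9 mm off in x from the bath's geometry. The foot is mostly hidden, so I relied on the bath's outline.
- **Thin shim and yellow vial:** The last top-view readings landed on other shims, the thin-shim one on the middle shim and the yellow-vial one on the thin shim. The arm never went near the vial. At the thin shim, the gripper only worked beside it with the jaws half open.
- **Other bystanders:** The blue-capped vial, gallipot and handpiece read within about 5 mm of their starting places.

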